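# Bolt, tug-test and turn over a panel carrier

### The job

On the joiner's flip stand, slide the steel bolt fully home so that it locks the panel carrier in the flip frame, then give the carrier's pull a firm tug towards the hinge to confirm that the bolt holds. Then turn the flip frame all the way over onto its other rest, lowering it gently, so that the carrier lies upside down, still bolted in; let go and leave the other things on the bench alone.

Things in the scene. Friction and masses are not known exactly. Their poses are not given: they have to be found in the camera images.
- stand: Fixed plywood base board 240 (x) x 440 (y) x 18 mm with two pivot posts (x = +-89 mm, 18 mm thick, tops 111 mm high) and two rests. Origin under its centre on the bench, z up. The hinge axis runs along its x axis, 93 mm above the origin. The flip frame starts level over the +y half and, turned over, lies level over the -y half.
- flip (a joint): Angle of the flip frame: 0 = level over the stand's +y half (start), 1.57 = upright, 3.14 = turned over, level on the other rest. Damped hinge; lifting takes about 5 N at the bar; past upright the frame falls over if let go. Lowered gently means slower than 2 rad/s.
- flip_bar (a point): Middle of the steel grab bar on the frame's outer edge: round, 12 mm diameter, 136 mm long, parallel to the hinge axis and 215 mm from it, on two struts at x = +-58 mm; the frame's edge is 34 mm from the bar's surface. It can turn between fingers that pinch it from above, so they may point down all the way over. Axes turn with the frame: x along the bar, y away from the hinge, z up at the start.
- flip_hinge (a point): Point on the hinge axis at the frame's middle, 93 mm above the bench. Axes turn with the frame: x along the hinge axis, y from hinge to grab bar, z up at the start. The frame's side rails (outer faces x = +-73 mm, y 45 to 175 mm) and end rail (y 161 to 175 mm) stand 16 mm above the axis plane; the carrier sits in their grooves with 2 mm play.
- bolt (a joint): Travel of the sliding bolt: 0 = open, 0.040 m = fully home at its stop. It moves along the hinge axis towards the stand's -x. Starts at 0 to 10 mm. About 1.5 N moves it; it stays where it is left.
- bolt_knob (a point): Centre of the bolt's upright steel thumb tab, 12 (x) x 16 (y) x 30 mm (z), axes as for the frame. It stands at the frame's +x side, at y = 33 mm from the hinge axis, x = 105 mm less the bolt's travel, from 5 to 35 mm above the axis plane. Push its +x face towards -x. Beside that face is free space down to a guide plate whose top is 4 mm above the axis plane.
- bolt_bar: The moving steel bolt, 47 x 10 x 10 mm; origin at its tip, middle of its section, axes as for the frame. Home, it reaches 30 mm across the carrier's hinge-side edge and blocks it.
- carrier: Pale wooden sash 112 (x) x 118 (y) x 10 mm with a thin panel, 0.2 to 0.45 kg. Origin at the centre of its underside, 101 mm from the hinge axis when fully in; y points away from the hinge, z up at the start; upper face 5 mm above the axis plane. It can slide out only towards the hinge; the bolt, when home, stops it after about 4 mm of play. A firm tug: 8 to 15 N for half a second.
- carrier_pull (a point): Middle of the bar of the carrier's bow pull: steel, 8 mm diameter, 64 mm long along x between its legs, 31 mm above the carrier's upper face, 38 mm from the carrier's centre towards the hinge (63 mm from the hinge axis). A fingertip set down behind it, on the grab-bar side, can pull it towards the hinge.
- glue: Bystander: plain glue bottle, 60 mm diameter, 150 mm tall, origin under its centre.
- offcut: Bystander: wooden offcut 50 x 190 x 32 mm lying on the bench, origin under its centre.
- mallet: Bystander: small hammer lying on the bench, handle towards its -x.
Not all that is in view belongs to the job. What is shaped like the carrier but pink is not meant.

How it is judged:
By the outcome, as a careful person would: the job done as asked, in the order asked, and still so for the second after the job is handed in, with the robot touching nothing.
It also fails if it takes over 70 s, if anything falls off the work surface, if the arm or the gripper's body presses on something with over 40 N, if the wrist force passes 120 N, or if a joint passes its speed limit or range.

### The arm

A 6-joint arm with a two-finger parallel gripper is mounted at the origin on the work surface. World frame = base frame: x ahead of the robot, y to its left, z up, the work surface at z = 0. Lengths are in mm, angles in rad, forces in N, time in s.
With the tool pointing down it reaches from about 400 to 925 mm from the base axis. Payload 12.5 kg.
Tool frame: the origin (TCP) lies midway between the tips of the shut fingers; the grasp point (between the pads) lies 19 mm behind it; x points along the fingers, y is the direction in which the jaws open and shut, and the axes are right-handed (so a half turn about x gives the same grasp; the last joint's range is limited). The gripper opens to 95 mm and grips with 3 to 60 N. Pads are 20 mm wide; open, the fingers measure 119 mm over their backs; the gripper's body (75 mm by 180 mm) begins 59 mm behind the grasp point.
Start: joints at [-1.242, 0.491, 1.559, -0, 1.092, -0.106], TCP at [263.292, -566.854, 214.661] pointing down, gripper open.
Joint ranges: [-3.1, 3.1], [-0.84, 2.19], [0.05, 2.79], [-1.13, 4.28], [0.06, 2.93], [-2.69, 2.69]. Speed limits (rad/s): [2.22, 2.22, 2.79, 3.14, 3.14, 3.14].

### API

Orientations are given as [roll, pitch, yaw] about the fixed x, y, z axes, in that order (R = Rz(yaw) Ry(pitch) Rx(roll)).
In Python, from cell import sensors, read_camera, get_calibration, order gives the robot as it stands. The module is installed in compiled form; this text tells all that it offers.
- The arm moves only by the tool servo_tool, never from a script. Its argument "steps" is text: rows parted by semicolons, each of 7 numbers parted by spaces: the shift along the tool's x, y, z in mm, then the turn, a rotation vector about the tool's x, y, z in rad, then the finger opening in mm, from 0 to 95.1. A call has exactly 8 rows; each row shifts and turns the pose as measured when the row begins, along the tool's axes as they then stand; what a row does not reach is not made up. A row lasts 1/10 s, in which the tool goes at most 50 mm and 8.59 degrees, less where a joint would pass 70% of its speed; a pose out of reach is approached as far as the arm can. A call is refused whole if a number of a shift passes 50 or a number of a turn 0.15, either way. A call with a gripper value outside its range is refused whole. The fingers move at their own pace and stop on an object; the grip force is fixed at half the most. Time passes only in rows, so rows that do not move let the fingers close, or fill a call up. It gives the time, the measured TCP pose, the force and the opening at its end, in the units of the state.
- sensors.state(): the state, without advancing time (a new reading comes with each control period).
- read_camera(name): name is "scene" or "top"; returns (picture, depth): 420x560x3 uint8, blue, green, red; 420x560 float32, mm along the optical axis (not along the pixel's ray), 0 where there is no reading.
- get_calibration(name): a dict with "mtx" (3x3 intrinsics, pixels), "distortion" ([k1, k2, p1, p2, k3] as OpenCV has them; the pictures are not rectified), "R" (3x3) and "t" (3): a world point X has camera coordinates R X + t. Camera axes: x right, y down, z forward; pixel columns grow to the right and rows downward; lengths in mm; the calibration is good to about 2 mm. A picture is of the moment at which its call begins. get_calibration takes no time and is no camera call.
- order.job_done(): hands the job in, once; it reports no verdict.
The state is a dict: "t": time; "joints": joint angles; "qvel": joint speeds; "tau": joint torques, N m; "eef_pos": TCP position; "tcp_rot": TCP orientation; "ft_force": force on the tool from outside, world axes, zero at the start; "moment": the same for the moment, N m; "opening": opening from 0.0 (shut) to 1.0 (fully open).
Only numpy, scipy, OpenCV 4.12 (cv2) and the standard library are available. Lean on these libraries where they do the work, as an engineer would, in place of code of your own. Each camera call takes 0.05 s, during which the arm holds its last target.

## Working session

There is one attempt and no reset: what is moved stays moved. The work goes in short steps, Python scripts to look and compute and a tool call to move; the robot and the scene stay as the last step left them, time stands still between calls to the robot, and variables do not carry over. Pictures are saved under pics/ and viewed, and the job is handed in when it is done.

Besides the shell and the picture viewer there is one more tool, called after "Request:" as name(argument=value, ...) on one line, values as JSON. servo_tool: Moves the arm, as the interface text tells. Its arguments: {"type":"object","properties":{"steps":{"type":"string"}},"required":["steps"]}

```bash
mkdir -p pics; ls; python3 - <<'E'
from cell import sensors, read_camera, get_calibration
import cv2,numpy as np
for n in("scene","top"):
    p,d=read_camera(n); cv2.imwrite(f"pics/{n}0.png",p); np.save(f"pics/{n}0.npy",d)
    c=get_calibration(n); print(n,c)
print(sensors.state())
E
```

```text
pics
scene {'mtx': array([[506.61401404,   0.        , 280.97099872],
       [  0.        , 506.61401404, 205.30509339],
       [  0.        ,   0.        ,   1.        ]]), 'distortion': array([-0.149101,  0.      ,  0.      ,  0.      ,  0.      ]), 'R': array([[-0.57981673,  0.81474004, -0.00334959],
       [ 0.53533798,  0.37787224, -0.75539779],
       [-0.61418711, -0.43978544, -0.65525793]]), 't': array([ 343.3465026 , -238.24982765, 2085.34812371])}
top {'mtx': array([[445.50233111,   0.        , 281.36795821],
       [  0.        , 445.50233111, 214.48576817],
       [  0.        ,   0.        ,   1.        ]]), 'distortion': array([-0.12304959,  0.        ,  0.        ,  0.        ,  0.        ]), 'R': array([[-0.02844753, -0.99933677, -0.02273249],
       [-0.99830041,  0.02956051, -0.05022411],
       [ 0.05086278,  0.02126511, -0.99847923]]), 't': array([  23.45106302,  608.95412298, 1579.06353809])}
{'t': 0.1, 'joints': array([-1.24160575e+00,  4.91511440e-01,  1.55936282e+00, -7.96347014e-06,
        1.09169220e+00, -1.05623980e-01]), 'qvel': array([ 2.64888972e-04, -2.82745216e-03, -9.78169344e-04,  1.53055617e-04,
       -3.70826079e-05,  5.90452977e-04]), 'tau': array([ 1.88925369e-03, -6.13623548e+01, -2.58606201e+01,  6.93686306e-02,
        4.70290531e-02, -3.25233327e-05]), 'eef_pos': array([ 263.21666676, -566.64993424,  214.12147258]), 'tcp_rot': array([-1.66916718,  1.56982249,  1.90724371]), 'ft_force': array([ 0.59139992, -0.33194261, -0.11565784]), 'moment': array([ 0.00730152, -0.02830944,  0.00079288]), 'opening': 0.9978916036706226}
```

View pics/scene0.png

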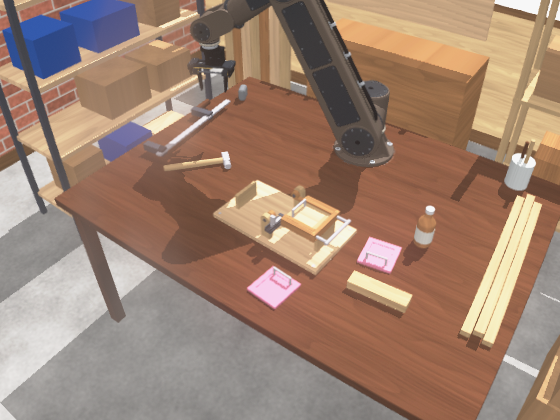

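View pics/top0.png

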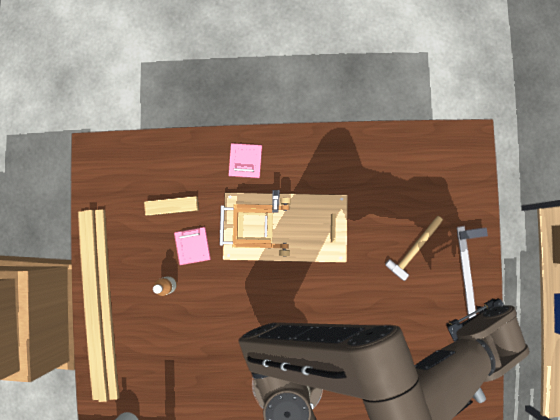

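Scene: the stand is at about (285,222), with the mallet, glue and two pink decoys around it. Top: the base board spans about (222–347, 195–262), the grab bar is near column 223, the carrier near (252,226), and the bolt tab near (276,200). The pink decoys are at (245,160) and (192,246). I'll take close crops next.

```bash
python3 - <<'E'
import cv2
a=cv2.imread("pics/top0.png")[180:275,205:360]; cv2.imwrite("pics/top0c.png",cv2.resize(a,None,fx=5,fy=5,interpolation=cv2.INTER_CUBIC))
a=cv2.imread("pics/scene0.png")[170:280,205:365]; cv2.imwrite("pics/scene0c.png",cv2.resize(a,None,fx=5,fy=5,interpolation=cv2.INTER_CUBIC))
E
```

```text
(no output)
```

View pics/top0c.png

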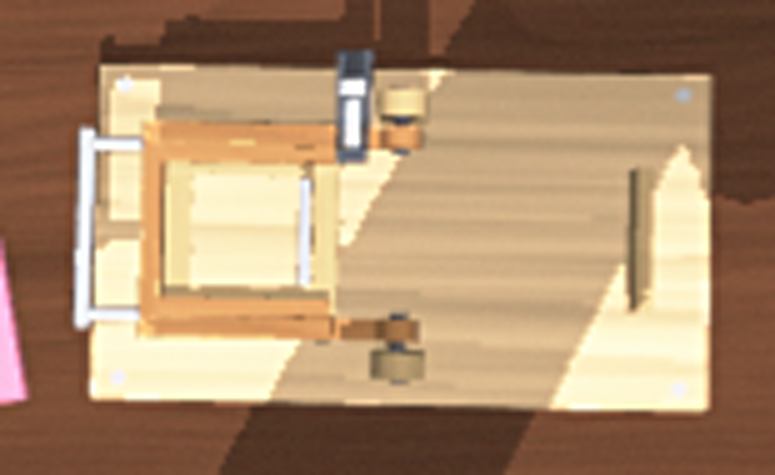

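View pics/scene0c.png

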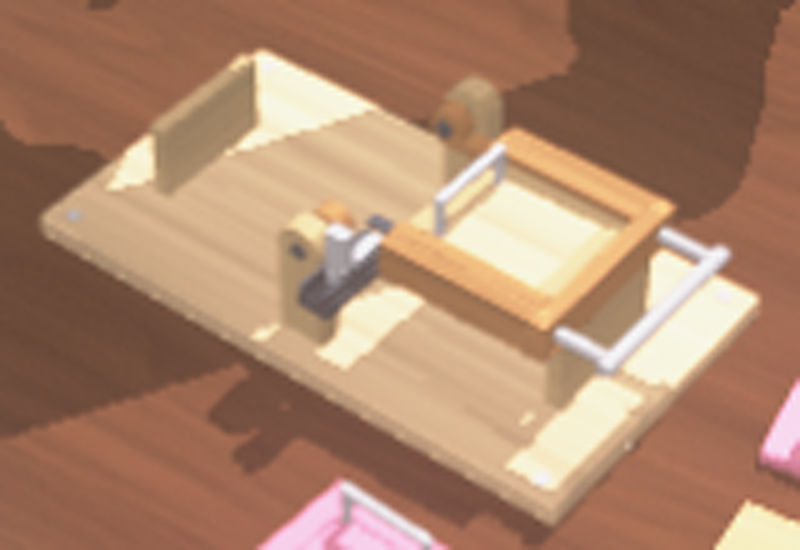

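```bash
cat > h.py <<'E'
import numpy as np,cv2
from cell import get_calibration
def ray(n,uv,z):
    c=get_calibration(n)
    q=cv2.undistortPoints(np.array(uv,float).reshape(-1,1,2),c["mtx"],c["distortion"]).reshape(-1,2)
    d=np.c_[q,np.ones(len(q))]@c["R"]; o=-c["R"].T@c["t"]
    s=(np.asarray(z)-o[2])/d[:,2]
    return o+d*s[:,None]
def proj(n,X):
    c=get_calibration(n); r=cv2.Rodrigues(c["R"])[0]
    return cv2.projectPoints(np.array(X,float).reshape(-1,1,3),r,c["t"],c["mtx"],c["distortion"])[0].reshape(-1,2)
E
python3 - <<'E'
from h import *
f=lambda l,o:[((u+.5)/5-.5+o[0],(v+.5)/5-.5+o[1]) for u,v in l]
ct=f([(100,66),(712,75),(709,411),(90,400)],(205,180)); 
cs=f([(42,225),(556,515),(760,300),(262,52)],(205,170))
# expected stand coords: top: (+x,+y),(+x,-y),(-x,-y),(-x,+y)
m=np.array([[120,220],[120,-220],[-120,-220],[-120,220]])
T=ray("top",ct,18); S=ray("scene",cs,18)
ms=np.array([[120,-220],[120,220],[-120,220],[-120,-220]])
def fit(m,P):
    mc=m.mean(0);pc=P.mean(0);a=m-mc;b=P-pc
    th=np.arctan2((a[:,0]*b[:,1]-a[:,1]*b[:,0]).sum(),(a*b).sum())
    R=np.array([[np.cos(th),-np.sin(th)],[np.sin(th),np.cos(th)]]); return th,pc-R@mc,R
for nm,m_,P in(("top",m,T),("scene",ms,S)):
    th,t,R=fit(m_,P[:,:2]); print(nm,P[:,:2].round(1).tolist(),th.round(4),t.round(1)); print((m_@R.T+t-P[:,:2]).round(1).tolist())
pts=[(88,130),(81,326),(305,180),(303,283),(352,88)]
print(ray("top",f(pts,(205,180)),[96,96,133,133,128]).round(1))
pts=[(722,253),(608,362),(499,150),(440,201)]
print(ray("scene",f(pts,(205,170)),[93,93,132,132]).round(1))
E
```

```text
top [[693.5, 207.9], [673.6, -231.3], [433.9, -220.8], [453.9, 220.6]] -0.0459 [563.7  -5.9]
[[0.2, 0.5], [-0.1, 0.1], [-0.2, 0.6], [0.1, -1.2]]
scene [[686.8, -221.4], [705.9, 212.0], [466.2, 221.2], [445.1, -214.7]] -0.0432 [576.   -0.7]
[[-0.4, -4.3], [-0.5, 1.9], [-0.6, 3.0], [1.5, -0.6]]
[[641.7 205.5  96. ]
 [508.  213.3  96. ]
 [601.2  55.7 133. ]
 [533.   58.8 133. ]
 [662.   23.  128. ]]
[[515.2 212.5  93. ]
 [641.  204.3  93. ]
 [551.6  64.3 132. ]
 [614.4  61.3 132. ]]
```

```bash
cat >> h.py <<'E'
TH=-0.0459; T0=np.array([563.7,-5.9])
def st(p,t0=None):  # stand -> world
    p=np.atleast_2d(np.array(p,float)); t=T0 if t0 is None else t0
    R=np.array([[np.cos(TH),-np.sin(TH)],[np.sin(TH),np.cos(TH)]])
    return np.c_[p[:,:2]@R.T+t,p[:,2]]
E
python3 - <<'E'
from h import *
P=[[120,220,18],[120,-220,18],[-120,-220,18],[-120,220,18],[120,220,0],[120,-220,0],[-68,215,93],[68,215,93],[-32,63,129],[32,63,129],[105,33,128],[95,33,128],[73,175,109],[-73,175,109],[73,45,109],[-73,45,109]]
for n,o,(h,w) in(("scene",(205,170),(110,160)),("top",(205,180),(95,155))):
    a=cv2.imread(f"pics/{n}0.png")[o[1]:o[1]+h,o[0]:o[0]+w]; a=cv2.resize(a,None,fx=5,fy=5,interpolation=cv2.INTER_CUBIC)
    for u,v in proj(n,st(P)): cv2.drawMarker(a,(int((u-o[0]+.5)*5-.5),int((v-o[1]+.5)*5-.5)),(0,0,255),cv2.MARKER_CROSS,11,1)
    cv2.imwrite(f"pics/{n}0o.png",a)
E
```

```text
(no output)
```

View pics/scene0o.png

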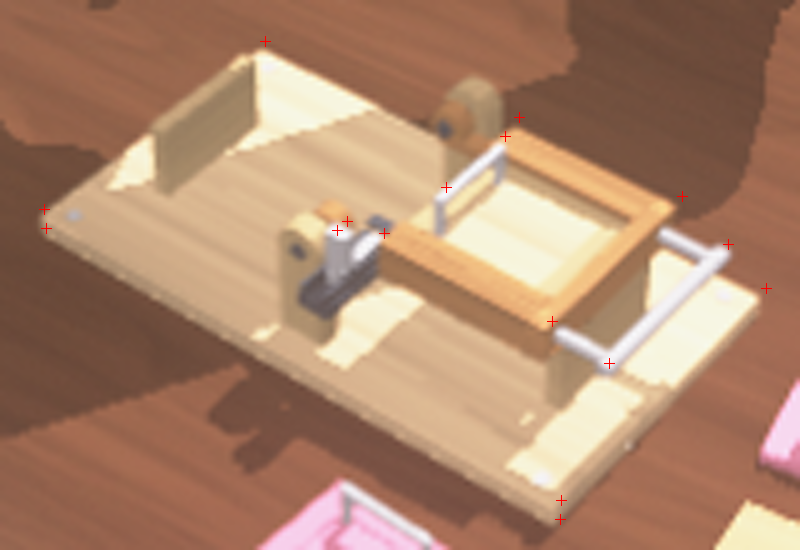

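View pics/top0o.png

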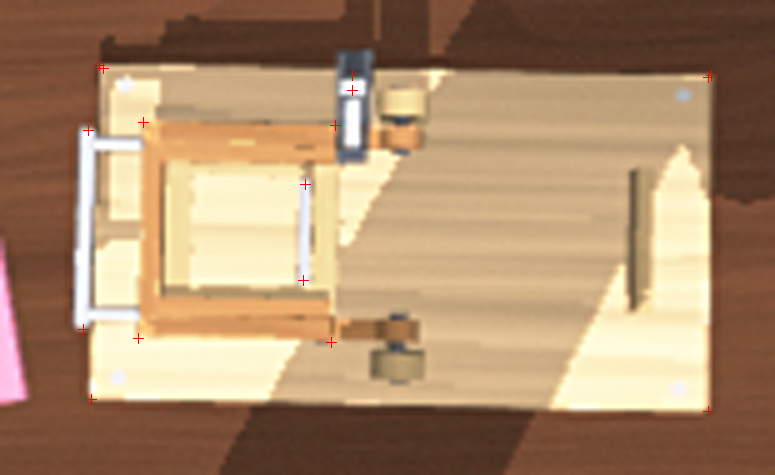

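```bash
cat >> h.py <<'E'
from scipy.spatial.transform import Rotation as Ro
from cell import sensors
def rep(goal_st=None,world=None,jaw_st=(0,1),t0=None):
    s=sensors.state(); R=Ro.from_euler("xyz",s["tcp_rot"]).as_matrix()
    p=np.array(s["eef_pos"])
    j=st([jaw_st[0],jaw_st[1],0],np.zeros(2))[0]
    c=[]
    for sg in(1,-1):
        x=np.array([0,0,-1.]);y=sg*j;Rd=np.c_[x,y,np.cross(x,y)]
        c.append(Ro.from_matrix(R.T@Rd).as_rotvec())
    rv=min(c,key=np.linalg.norm)
    print("t",round(s["t"],2),"pos",p.round(1),"F",np.round(s["ft_force"],1),"op",round(s["opening"]*95.1,1))
    th=np.array([[np.cos(TH),np.sin(TH)],[-np.sin(TH),np.cos(TH)]])
    print("stand pos",(th@(p[:2]-T0)).round(1),"F stand",(th@s["ft_force"][:2]).round(1),"rotvec to go",rv.round(3))
    print("tool axes in stand x,y,z (cols=tool x,y,z)\n",(np.block([[th,np.zeros((2,1))],[np.zeros((1,2)),np.eye(1)]])@R).round(3))
    if goal_st is not None:
        world=st(goal_st,t0)[0]
    if world is not None: print("goal",world.round(1),"world d",(world-p).round(1),"tool d",(R.T@(world-p)).round(1))
    return s
E
python3 - <<'E'
from h import *
rep([135,33,214.7])
d=np.load("pics/top0.npy");ds=np.load("pics/scene0.npy")
for n,dd,uv in(("top",d,[(320,210),(300,250),(250,185),(410,150)]),("scene",ds,[(250,210),(235,222),(200,200)])):
    c=get_calibration(n)
    for u,v in uv:
        q=cv2.undistortPoints(np.array([[[u,v]]],float),c["mtx"],c["distortion"])[0,0]
        X=c["R"].T@(np.r_[q,1]*dd[v,u]-c["t"]); print(n,u,v,X.round(1))
E
```

```text
t 0.1 pos [ 263.2 -566.6  214.1] F [ 0.6 -0.3 -0.1] op 94.9
stand pos [-274.4 -573.9] F stand [ 0.6 -0.3] rotvec to go [0.481 0.    0.001]
tool axes in stand x,y,z (cols=tool x,y,z)
 [[-0.     0.462 -0.887]
 [ 0.001 -0.887 -0.462]
 [-1.    -0.001 -0.   ]]
goal [700.1  20.9 214.7] world d [436.9 587.5   0.6] tool d [-2.000e-01 -3.488e+02 -6.437e+02]
top 320 210 [ 621.2 -132.7   18.5]
top 300 250 [480.7 -57.   15.7]
top 250 185 [720.3 116.7   4.4]
top 410 150 [ 833.2 -472.7   -2.4]
scene 250 210 [ 590.9 -133.8   14.7]
scene 235 222 [ 667.6 -139.    12.6]
scene 200 200 [ 637.3 -330.5   -3.5]
```

The rail, bolt and pull agree with the top view: the pull is about 57 mm in y, and the tab reads stand (97,33) against an expected y of 33. Candidates for the carrier: the pale sash in the orange frame at top (252,226), or the pink decoys at (245,160) and (192,246). I choose the pale one in the frame, and the crop confirms it. The scene view reads about 6 mm off, and its depth puts the board 4 mm low, so I'll trust the top view and use contact.

Request:
servo_tool(steps="0 -21 -40 0.12 0 0 0; 0 -24 -38 0.12 0 0 0; 0 -28 -35 0.12 0 0 0; 0 -32 -32 0.12 0 0 0; 0 -35 -28 0 0 0 0; 0 -35 -28 0 0 0 0; 0 -35 -28 0 0 0 0; 0 -35 -28 0 0 0 0")

```text
t: 0.9
eef_pos: [503.3, -289.3, 211.5]
tcp_rot: [-0.805, 1.566, 2.262]
ft_force: [0.3, -0.3, -0.5]
opening: 0.386
```

```bash
python3 -c "
from h import *
rep([135,33,160])"
```

```text
t 0.9 pos [ 503.3 -289.3  211.5] F [ 0.3 -0.3 -0.5] op 36.7
stand pos [ -47.4 -285.9] F stand [ 0.4 -0.3] rotvec to go [-0.028  0.003  0.004]
tool axes in stand x,y,z (cols=tool x,y,z)
 [[-0.003 -0.028 -1.   ]
 [ 0.004 -1.     0.028]
 [-1.    -0.003  0.003]]
goal [700.1  20.9 160. ] world d [196.8 310.2 -51.5] tool d [  52.  -323.7 -173.6]
```

Request:
servo_tool(steps="0 -40 -22 -0.028 0 0 0; 0 -41 -22 0 0 0 0; 0 -41 -22 0 0 0 0; 0 -41 -22 0 0 0 0; 0 -41 -22 0 0 0 0; 0 -41 -22 0 0 0 0; 10 -41 -22 0 0 0 0; 15 -36 -18 0 0 0 0")

```text
t: 1.7
eef_pos: [697.6, 38.9, 186.0]
tcp_rot: [-0.919, 1.566, 2.178]
ft_force: [0.1, -0.7, 0.3]
opening: 0.001
```

```bash
python3 - <<'E'
from h import *
from cell import read_camera
rep([130,33,114])
for n,o,(h,w) in(("scene",(205,150),(120,160)),("top",(205,180),(95,155))):
    p,d=read_camera(n)
    a=cv2.resize(p[o[1]:o[1]+h,o[0]:o[0]+w],None,fx=5,fy=5,interpolation=cv2.INTER_CUBIC); cv2.imwrite(f"pics/{n}1.png",a)
E
```

```text
t 1.7 pos [697.6  38.9 186. ] F [ 0.1 -0.7  0.3] op 0.1
stand pos [131.7  50.9] F stand [ 0.1 -0.7] rotvec to go [0.002 0.003 0.004]
tool axes in stand x,y,z (cols=tool x,y,z)
 [[-0.003  0.002 -1.   ]
 [ 0.004 -1.    -0.002]
 [-1.    -0.004  0.003]]
goal [695.1  21.1 114. ] world d [ -2.5 -17.8 -72. ] tool d [72.  18.2  1.5]
```

View pics/scene1.png

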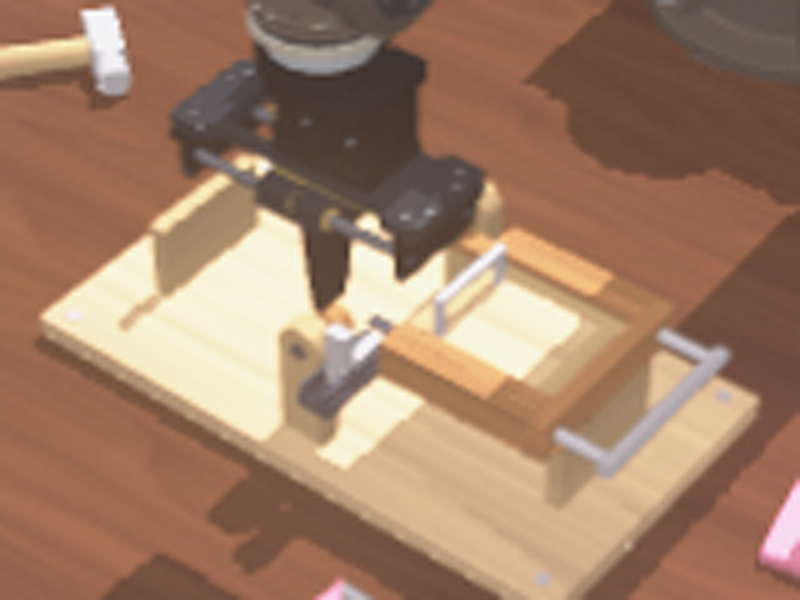

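View pics/top1.png

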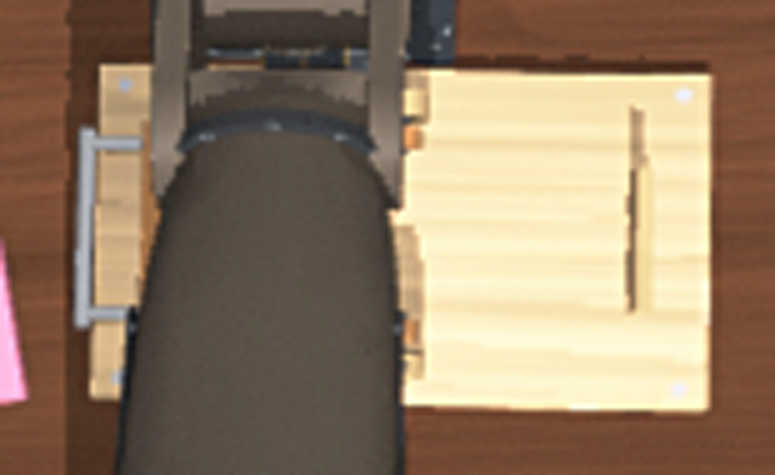

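Scene1: the shut fingertip is at crop (326,308), a little behind and above the tab at (338,340). The top view of the tab is blocked by the arm. I'll check the TCP projection against the fingertip to get the scene camera's offset.

```bash
python3 - <<'E'
from h import *
f=lambda X:((proj("scene",X)-[205,150]+.5)*5-.5).round(0)
print(f([697.6,38.9,186.0]))
print("tab top pred",f(st([97,33,128])),"bar ends",f(st([[-68,215,93],[68,215,93]])))
E
```

```text
[[332. 294.]]
tab top pred [[346. 323.]] bar ends [[729. 344.]
 [610. 463.]]
```

Request:
servo_tool(steps="0 9 0 0 0 0 0; 0 9 0 0 0 0 0; 15 0 0 0 0 0 0; 15 0 0 0 0 0 0; 15 0 0 0 0 0 0; 12 0 0 0 0 0 0; 9 0 0 0 0 0 0; 3 0 0 0 0 0 0")

```text
t: 2.6
eef_pos: [693.7, 14.8, 109.3]
tcp_rot: [-0.479, 1.562, 2.614]
ft_force: [0.3, 0.5, -0.4]
opening: 0.006
```

```bash
python3 - <<'E'
from h import *
from cell import read_camera
rep([130,33,114])
for n,o,(h,w) in(("scene",(205,150),(120,160)),):
    p,d=read_camera(n)
    a=cv2.resize(p[o[1]:o[1]+h,o[0]:o[0]+w],None,fx=5,fy=5,interpolation=cv2.INTER_CUBIC); cv2.imwrite(f"pics/{n}2.png",a)
E
```

```text
t 2.6 pos [693.7  14.8 109.3] F [ 0.3  0.5 -0.4] op 0.5
stand pos [128.9  26.6] F stand [0.3 0.5] rotvec to go [-0.002  0.008  0.004]
tool axes in stand x,y,z (cols=tool x,y,z)
 [[-0.008 -0.002 -1.   ]
 [ 0.004 -1.     0.002]
 [-1.    -0.004  0.008]]
goal [695.1  21.1 114. ] world d [1.4 6.3 4.7] tool d [-4.7 -6.4 -1.1]
```

View pics/scene2.png

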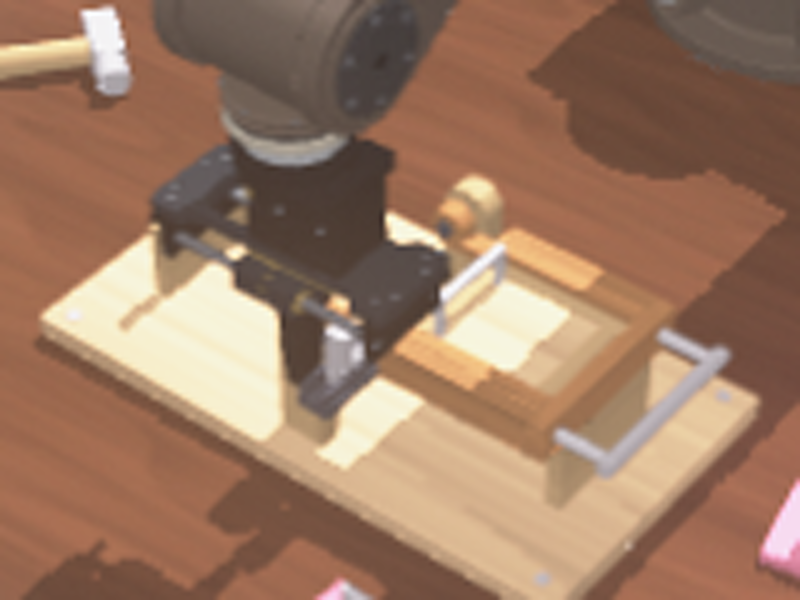

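```bash
python3 - <<'E'
from h import *
from cell import read_camera
p,d=read_camera("scene"); o=(250,190)
a=cv2.resize(p[190:245,250:305],None,fx=10,fy=10,interpolation=cv2.INTER_NEAREST); cv2.imwrite("pics/scene3.png",a)
f=lambda X:((proj("scene",X)-o+.5)*10-.5).round(0)
print(f([693.7,14.8,109.3]),f(st([[97,33,128],[97,33,98],[138,33,97]])))
print(d[205:236:3,258:282:2].round(0).astype(int))
E
```

```text
[[163. 337.]] [[242. 247.]
 [243. 318.]
 [161. 390.]]
[[1494 1500 1497 1492 1470 1470 1475 1466 1470 1463 1465 1459]
 [1490 1487 1485 1485 1494 1504 1483 1465 1462 1463 1460 1453]
 [1499 1497 1493 1489 1485 1489 1632 1638 1454 1448 1446 1450]
 [1757 1551 1540 1532 1537 1548 1477 1479 1473 1761 1452 1440]
 [1738 1554 1555 1545 1549 1558 1583 1586    0 1468 1453 1448]
 [1730 1638 1564 1545 1556 1579 1589 1587 1591 1610 1460 1478]
 [1723 1646 1567 1564 1568 1583 1594 1594 1595 1606 1615 1617]
 [1714 1665 1574 1575 1603 1608 1601 1596 1599 1606 1624 1712]
 [1699 1704 1659 1606 1597 1602 1584 1604 1603 1698 1692 1702]
 [1684 1686 1667 1661 1657 1597 1592 1668 1688 1689 1688 1691]
 [1683 1675 1674 1665 1665 1657 1661 1667 1676 1679 1677 1669]]
```

View pics/scene3.png

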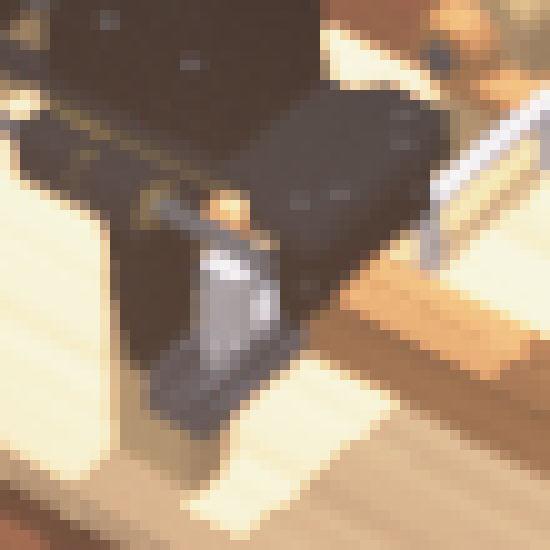

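Scene3: the finger tip is at crop (150,355), 25 mm nearer the camera than the tab at (225,310), so it stands on the tab's +x side as wanted. I'll lift 5 mm, shift +y by 6 mm, then push.

Request:
servo_tool(steps="-5 -6 0 0 0 0 0; 0 0 5 0 0 0 0; 0 0 5 0 0 0 0; 0 0 5 0 0 0 0; 0 0 5 0 0 0 0; 0 0 5 0 0 0 0; 0 0 5 0 0 0 0; 0 0 0 0 0 0 0")

```text
t: 3.5
eef_pos: [662.8, 23.6, 118.4]
tcp_rot: [-1.139, 1.566, 1.956]
ft_force: [0.5, 0.2, 0.6]
opening: 0.007
```

```bash
python3 -c "
from h import *
rep([81,33,114])"
```

```text
t 3.5 pos [662.8  23.6 118.4] F [0.5 0.2 0.6] op 0.7
stand pos [97.6 34. ] F stand [0.5 0.2] rotvec to go [-0.001  0.002  0.004]
tool axes in stand x,y,z (cols=tool x,y,z)
 [[-0.002 -0.001 -1.   ]
 [ 0.004 -1.     0.001]
 [-1.    -0.004  0.002]]
goal [646.1  23.3 114. ] world d [-16.7  -0.2  -4.4] tool d [ 4.4  1.  16.6]
```

Request:
servo_tool(steps="2 0 4 0 0 0 0; 1 0 4 0 0 0 0; 0 0 4 0 0 0 0; 0 0 3 0 0 0 0; 0 0 2 0 0 0 0; 0 0 2 0 0 0 0; 0 0 2 0 0 0 0; 0 0 2 0 0 0 0")

```text
t: 4.3
eef_pos: [651.1, 24.0, 116.3]
tcp_rot: [-2.99, 1.539, 0.103]
ft_force: [13.3, 0.0, -6.7]
opening: 0.003
```

```bash
python3 - <<'E'
from h import *
from cell import read_camera
rep([81,33,114])
p,d=read_camera("scene"); o=(240,180)
a=cv2.resize(p[180:245,240:325],None,fx=8,fy=8,interpolation=cv2.INTER_CUBIC); cv2.imwrite("pics/scene4.png",a)
E
```

```text
t 4.3 pos [651.1  24.  116.3] F [13.3  0.  -6.7] op 0.3
stand pos [85.9 33.9] F stand [13.3  0.6] rotvec to go [-0.003 -0.031  0.005]
tool axes in stand x,y,z (cols=tool x,y,z)
 [[ 0.031 -0.002 -1.   ]
 [ 0.005 -1.     0.003]
 [-1.    -0.005 -0.031]]
goal [646.1  23.3 114. ] world d [-4.9 -0.7 -2.3] tool d [2.1 0.9 5. ]
```

View pics/scene4.png

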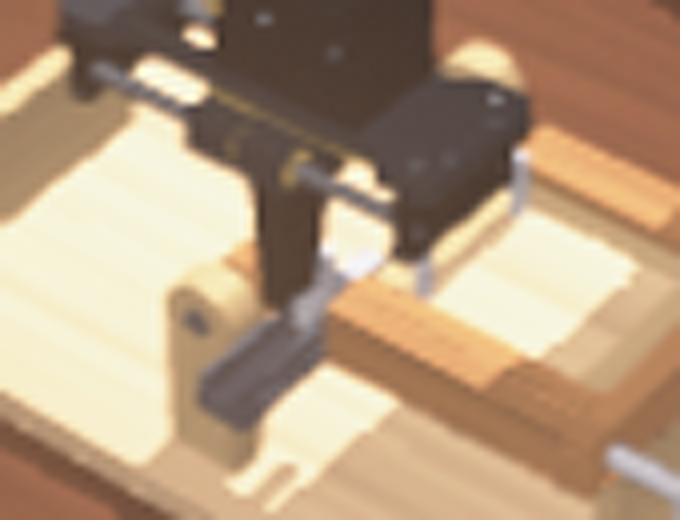

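Request:
servo_tool(steps="0 0 2 0 0 0 0; 0 0 3 0 0 0 0; 0 0 3 0 0 0 0; 0 0 3 0 0 0 0; 0 0 3 0 0 0 0; 0 0 3 0 0 0 0; 0 0 3 0 0 0 0; 0 0 0 0 0 0 0")

```text
t: 5.15
eef_pos: [652.2, 24.0, 117.0]
tcp_rot: [-3.073, 1.485, 0.018]
ft_force: [0.6, -0.3, 0.6]
opening: 0.006
```

```bash
python3 - <<'E'
from h import *
rep([81,33,114])
print(((proj("scene",st([[71,25,128],[71,41,128],[59,25,128],[59,41,128]]))-[240,180]+.5)*8-.5+[-10,18]).round())
E
```

```text
t 5.15 pos [652.2  24.  117. ] F [ 0.6 -0.3  0.6] op 0.6
stand pos [87.  33.9] F stand [ 0.6 -0.3] rotvec to go [-0.005 -0.086  0.006]
tool axes in stand x,y,z (cols=tool x,y,z)
 [[ 0.086 -0.005 -0.996]
 [ 0.005 -1.     0.005]
 [-0.996 -0.006 -0.086]]
goal [646.1  23.3 114. ] world d [-6.  -0.6 -3. ] tool d [2.5 0.9 6.2]
[[289. 253.]
 [321. 269.]
 [308. 237.]
 [339. 253.]]
```

Request:
servo_tool(steps="0 0 -10 0 -0.04 0 0; 0 0 -10 0 -0.046 0 0; -20 0 0 0 0 0 0; -30 0 0 0 0 0 0; -40 0 0 0 0 0 0; -10 30 0 0 0 0 0; 0 40 0 0 0 0 0; 0 40 0 0 0 0 0")

```text
t: 5.95
eef_pos: [663.7, -85.4, 219.0]
tcp_rot: [-0.417, 1.555, 2.681]
ft_force: [0.5, -0.5, -0.2]
opening: 0.005
```

```bash
python3 - <<'E'
from h import *
from cell import read_camera
rep([0,82,170])
p,d=read_camera("scene"); o=(240,180)
a=cv2.resize(p[180:245,240:325],None,fx=8,fy=8,interpolation=cv2.INTER_CUBIC); cv2.imwrite("pics/scene5.png",a)
p,d=read_camera("top")
a=cv2.resize(p[180:275,205:360],None,fx=5,fy=5,interpolation=cv2.INTER_CUBIC); cv2.imwrite("pics/top5.png",a)
E
```

```text
t 5.95 pos [663.7 -85.4 219. ] F [ 0.5 -0.5 -0.2] op 0.5
stand pos [103.5 -74.8] F stand [ 0.5 -0.4] rotvec to go [0.002 0.014 0.006]
tool axes in stand x,y,z (cols=tool x,y,z)
 [[-0.014  0.002 -1.   ]
 [ 0.006 -1.    -0.002]
 [-1.    -0.006  0.014]]
goal [567.5  76.  170. ] world d [-96.2 161.4 -49. ] tool d [  51.4 -156.7  102.5]
```

View pics/scene5.png

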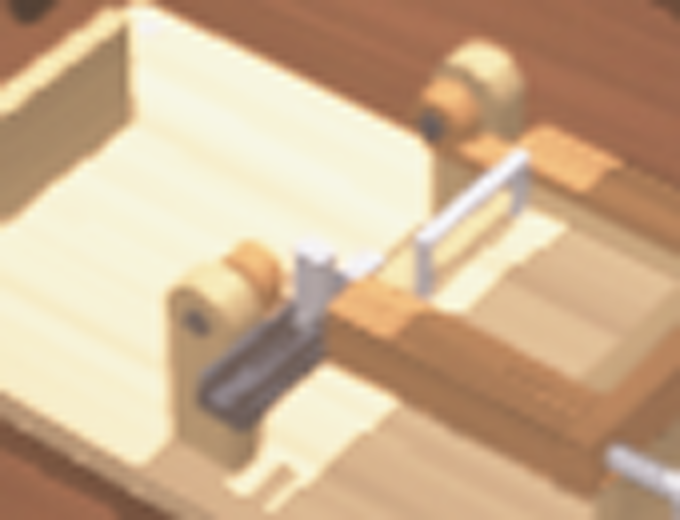

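View pics/top5.png

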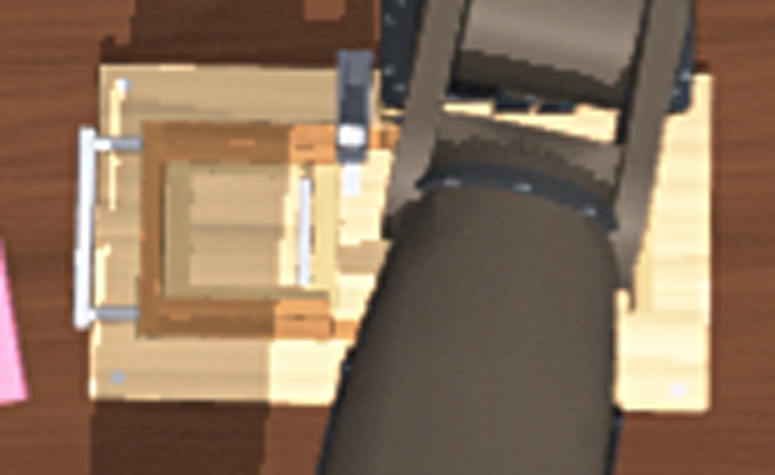

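Top5: the tab's top is at crop (352,135), down from (352,88), and the bolt's bright end reaches (352,195). I'll measure the travel.

```bash
python3 - <<'E'
from h import *
p=cv2.imread("pics/top5.png"); 
th=np.array([[np.cos(TH),np.sin(TH)],[-np.sin(TH),np.cos(TH)]])
f=lambda l:[((u+.5)/5-.5+205,(v+.5)/5-.5+180) for u,v in l]
for z,l in((128,[(352,88),(352,135)]),(103,[(352,195)])):
    print(z,((ray("top",f(l),z)[:,:2]-T0)@th.T).round(1))
for nm in("top0c","top5"):
    g=cv2.cvtColor(cv2.imread(f"pics/{nm}.png"),cv2.COLOR_BGR2GRAY); print(nm,[(v,int(g[v,348:357].mean())) for v in range(56,210,4)])
E
```

```text
128 [[96.8 33.3]
 [65.4 32.8]]
103 [[26.4 33. ]]
top0c [(56, 72), (60, 71), (64, 70), (68, 67), (72, 62), (76, 89), (80, 203), (84, 255), (88, 255), (92, 255), (96, 169), (100, 207), (104, 252), (108, 253), (112, 253), (116, 254), (120, 252), (124, 252), (128, 254), (132, 253), (136, 254), (140, 255), (144, 228), (148, 144), (152, 105), (156, 97), (160, 128), (164, 199), (168, 249), (172, 244), (176, 244), (180, 237), (184, 231), (188, 234), (192, 239), (196, 241), (200, 240), (204, 240), (208, 242)]
top5 [(56, 108), (60, 108), (64, 106), (68, 106), (72, 106), (76, 108), (80, 111), (84, 93), (88, 69), (92, 70), (96, 71), (100, 73), (104, 73), (108, 73), (112, 73), (116, 67), (120, 66), (124, 133), (128, 229), (132, 253), (136, 254), (140, 253), (144, 202), (148, 127), (152, 103), (156, 98), (160, 129), (164, 204), (168, 255), (172, 248), (176, 245), (180, 245), (184, 246), (188, 247), (192, 249), (196, 243), (200, 238), (204, 238), (208, 240)]
```

Travel is 39.6 mm (tab at x = 65.4, home is 65), and the push met a hard stop at 13 N, so the bolt is home. Next is the tug.

Request:
servo_tool(steps="0 -32 20 0 0.014 0 0; 0 -32 20 0 0 0 0; 0 -32 20 0 0 0 0; 0 -32 20 0 0 0 0; 0 -30 19 0 0 0 0; 12 0 0 0 0 0 0; 18 0 0 0 0 0 0; 15 0 0 0 0 0 0")

```text
t: 6.85
eef_pos: [564.9, 81.3, 172.4]
tcp_rot: [-0.954, 1.563, 2.136]
ft_force: [-0.2, 0.5, -0.1]
opening: 0.005
```

```bash
python3 - <<'E'
from h import *
from cell import read_camera
rep([0,92,114])
p,d=read_camera("scene")
a=cv2.resize(p[160:250,240:340],None,fx=6,fy=6,interpolation=cv2.INTER_CUBIC); cv2.imwrite("pics/scene6.png",a)
E
```

```text
t 6.85 pos [564.9  81.3 172.4] F [-0.2  0.5 -0.1] op 0.5
stand pos [-2.9 87.2] F stand [-0.2  0.5] rotvec to go [-0.005  0.005  0.007]
tool axes in stand x,y,z (cols=tool x,y,z)
 [[-0.005 -0.005 -1.   ]
 [ 0.007 -1.     0.005]
 [-1.    -0.007  0.005]]
goal [567.9  86.  114. ] world d [  3.1   4.7 -58.4] tool d [58.4 -4.5 -3.1]
```

View pics/scene6.png

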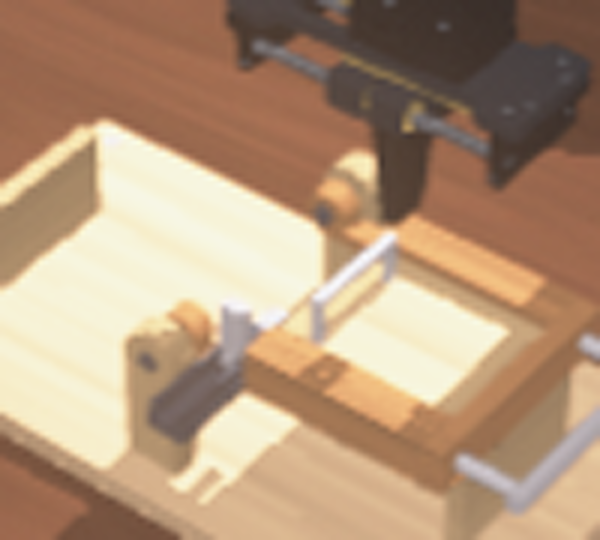

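Scene6: the fingertip is at crop (405,215), over the carrier on the grab-bar side of the pull at (355,270). I'll shift to y ≈ 94 first, then go down.

Request:
servo_tool(steps="0 -7 -3 0 0 0 0; 10 0 0 0 0 0 0; 12 0 0 0 0 0 0; 12 0 0 0 0 0 0; 10 0 0 0 0 0 0; 8 0 0 0 0 0 0; 4 0 0 0 0 0 0; 0 0 0 0 0 0 0")

```text
t: 7.7
eef_pos: [566.9, 88.4, 108.7]
tcp_rot: [-0.533, 1.559, 2.556]
ft_force: [0.2, 0.9, -0.3]
opening: 0.005
```

```bash
python3 - <<'E'
from h import *
from cell import read_camera
rep([0,80,114])
p,d=read_camera("scene")
a=cv2.resize(p[160:250,240:340],None,fx=6,fy=6,interpolation=cv2.INTER_CUBIC); cv2.imwrite("pics/scene7.png",a)
E
```

```text
t 7.7 pos [566.9  88.4 108.7] F [ 0.2  0.9 -0.3] op 0.5
stand pos [-1.1 94.3] F stand [0.1 0.9] rotvec to go [-0.007  0.01   0.006]
tool axes in stand x,y,z (cols=tool x,y,z)
 [[-0.01  -0.007 -1.   ]
 [ 0.006 -1.     0.007]
 [-1.    -0.006  0.01 ]]
goal [567.4  74.  114. ] world d [  0.4 -14.3   5.3] tool d [-5.4 14.3 -1.1]
```

View pics/scene7.png

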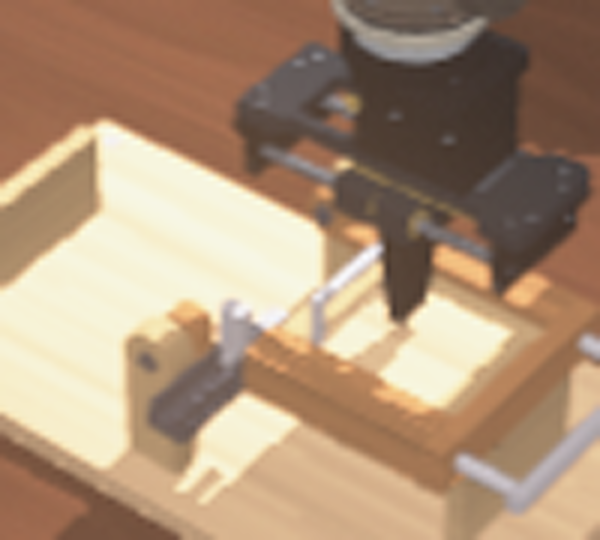

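Request:
servo_tool(steps="-6 4 0 0 0 0 0; 0 4 0 0 0 0 0; 0 3 0 0 0 0 0; 0 2 0 0 0 0 0; 0 2 0 0 0 0 0; 0 1.5 0 0 0 0 0; 0 1.5 0 0 0 0 0; 0 1.5 0 0 0 0 0")

```text
t: 8.55
eef_pos: [566.8, 67.0, 117.2]
tcp_rot: [-0.749, 1.562, 2.34]
ft_force: [0.1, -0.1, -0.5]
opening: 0.003
```

```bash
python3 - <<'E'
from h import *
rep([0,75,115])
E
```

```text
t 8.55 pos [566.8  67.  117.2] F [ 0.1 -0.1 -0.5] op 0.3
stand pos [-0.3 72.9] F stand [ 0.1 -0.1] rotvec to go [-0.007  0.007  0.006]
tool axes in stand x,y,z (cols=tool x,y,z)
 [[-0.007 -0.007 -1.   ]
 [ 0.006 -1.     0.007]
 [-1.    -0.006  0.007]]
goal [567.1  69.  115. ] world d [ 0.4  2.1 -2.2] tool d [ 2.2 -2.1 -0.3]
```

Request:
servo_tool(steps="0 1.5 0 0 0 0 0; 0 1.5 0 0 0 0 0; 0 1.5 0 0 0 0 0; 0 1.5 0 0 0 0 0; 0 1.5 0 0 0 0 0; 0 1.5 0 0 0 0 0; 0 1.5 0 0 0 0 0; 0 1.5 0 0 0 0 0")

```text
t: 9.35
eef_pos: [566.4, 60.1, 118.0]
tcp_rot: [-1.233, 1.555, 1.855]
ft_force: [0.0, 12.7, 3.1]
opening: 0.002
```

```bash
python3 - <<'E'
from h import *
from cell import read_camera
rep([0,75,115])
p,d=read_camera("scene")
a=cv2.resize(p[160:250,240:340],None,fx=6,fy=6,interpolation=cv2.INTER_CUBIC); cv2.imwrite("pics/scene8.png",a)
E
```

```text
t 9.35 pos [566.4  60.1 118. ] F [ 0.  12.7  3.1] op 0.2
stand pos [-0.3 66. ] F stand [-0.6 12.7] rotvec to go [-0.008  0.005  0.015]
tool axes in stand x,y,z (cols=tool x,y,z)
 [[-0.005 -0.008 -1.   ]
 [ 0.015 -1.     0.008]
 [-1.    -0.015  0.005]]
goal [567.1  69.  115. ] world d [ 0.8  9.  -3. ] tool d [ 3.2 -9.  -0.3]
```

View pics/scene8.png

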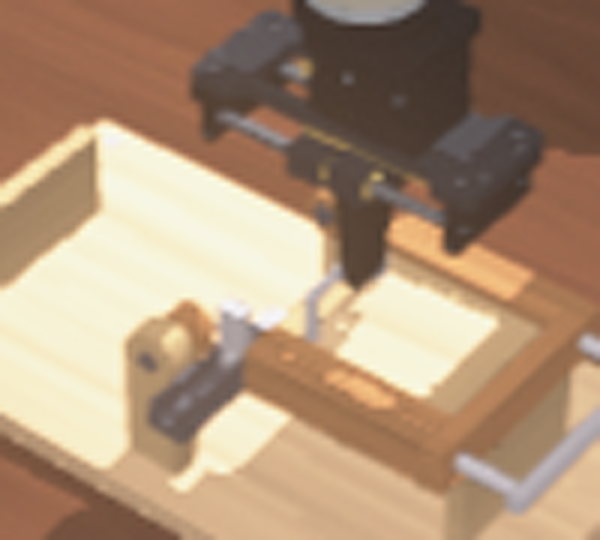

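Scene8: the finger presses the pull at crop (360,275) with 12.7 N, and the carrier hasn't slid out. I'll hold the tug for most of a second.

Request:
servo_tool(steps="0 1.4 0 0 0 0 0; 0 1.4 0 0 0 0 0; 0 1.4 0 0 0 0 0; 0 1.4 0 0 0 0 0; 0 1.4 0 0 0 0 0; 0 1.4 0 0 0 0 0; 0 1.4 0 0 0 0 0; 0 1.4 0 0 0 0 0")

```text
t: 10.2
eef_pos: [566.4, 60.0, 118.3]
tcp_rot: [-1.483, 1.539, 1.604]
ft_force: [0.5, 13.6, 0.5]
opening: 0.003
```

```bash
python3 - <<'E'
from h import *
rep([0,75,115])
E
```

```text
t 10.2 pos [566.4  60.  118.3] F [ 0.5 13.6  0.5] op 0.3
stand pos [-0.3 66. ] F stand [-0.1 13.6] rotvec to go [-0.009  0.003  0.032]
tool axes in stand x,y,z (cols=tool x,y,z)
 [[-0.003 -0.009 -1.   ]
 [ 0.032 -0.999  0.009]
 [-0.999 -0.032  0.003]]
goal [567.1  69.  115. ] world d [ 0.7  9.  -3.3] tool d [ 3.6 -8.9 -0.3]
```

```bash
python3 - <<'E'
from h import *
from cell import read_camera
for i in range(16):
    read_camera("scene"); s=sensors.state(); print(round(s["t"],2),s["ft_force"].round(1),s["eef_pos"].round(1))
E
```

```text
10.25 [ 1.2 14.2  0.1] [566.4  60.  118.3]
10.3 [ 1.2 14.   0. ] [566.4  60.  118.3]
10.35 [ 0.6 12.9 -0.2] [566.4  60.  118.4]
10.4 [ 0.9 11.8  0.2] [566.4  60.  118.3]
10.45 [ 1.9 12.4 -0.4] [566.4  60.  118.4]
10.5 [ 1.9 14.1 -0.2] [566.4  60.  118.4]
10.55 [ 0.8 11.9  0.3] [566.4  60.  118.4]
10.6 [ 0.8 12.9 -0.4] [566.4  60.  118.4]
10.65 [ 1.6 13.8  0.5] [566.4  60.  118.3]
10.7 [ 1.2 12.7  0.6] [566.4  60.  118.4]
10.75 [ 2.2 13.1 -0.1] [566.4  60.  118.4]
10.8 [ 1.7 12.8 -0.2] [566.4  60.  118.4]
10.85 [ 1.  13.1  0.1] [566.4  60.  118.3]
10.9 [ 0.3 13.   0. ] [566.4  60.  118.3]
10.95 [ 0.9 13.2  0.7] [566.4  60.  118.3]
11.0 [ 1.5 13.4  1. ] [566.4  60.  118.3]
```

The carrier held about 13 N (12–14) for 0.8 s without moving, so the bolt holds. I'll release and go over to the bar.

Request:
servo_tool(steps="0 -8 0 0 0 0.03 0; 0 -8 0 0 0 0 0; -25 -5 0 0 0 0 0; -30 0 0 0 0 0 0; -15 -15 0 0 0 0 40; 0 -38 0 0 0 0 40; 0 -38 0 0 0 0 40; 0 -30 0 0 0 0 40")

```text
t: 11.8
eef_pos: [574.6, 203.1, 191.5]
tcp_rot: [-0.681, 1.565, 2.403]
ft_force: [0.1, 0.5, -0.0]
opening: 0.284
```

```bash
python3 - <<'E'
from h import *
from cell import read_camera
rep([0,215,74])
p,d=read_camera("scene")
a=cv2.resize(p[160:260,240:360],None,fx=6,fy=6,interpolation=cv2.INTER_CUBIC); cv2.imwrite("pics/scene9.png",a)
p,d=read_camera("top")
a=cv2.resize(p[180:275,205:360],None,fx=5,fy=5,interpolation=cv2.INTER_CUBIC); cv2.imwrite("pics/top9.png",a)
E
```

```text
t 11.8 pos [574.6 203.1 191.5] F [ 0.1  0.5 -0. ] op 27.0
stand pos [  1.3 209.3] F stand [0.1 0.5] rotvec to go [-0.012  0.005  0.004]
tool axes in stand x,y,z (cols=tool x,y,z)
 [[-0.005 -0.012 -1.   ]
 [ 0.004 -1.     0.012]
 [-1.    -0.004  0.005]]
goal [573.6 208.9  74. ] world d [  -1.     5.8 -117.5] tool d [117.5  -5.3   0.8]
```

View pics/scene9.png

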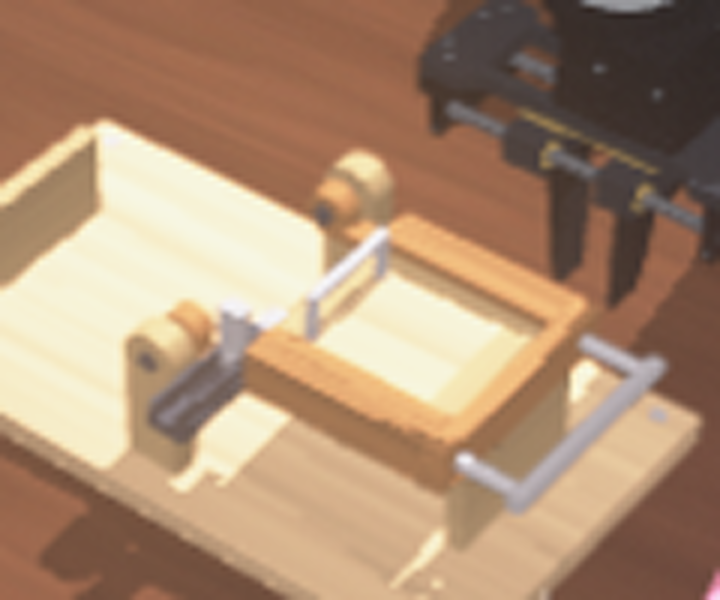

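View pics/top9.png

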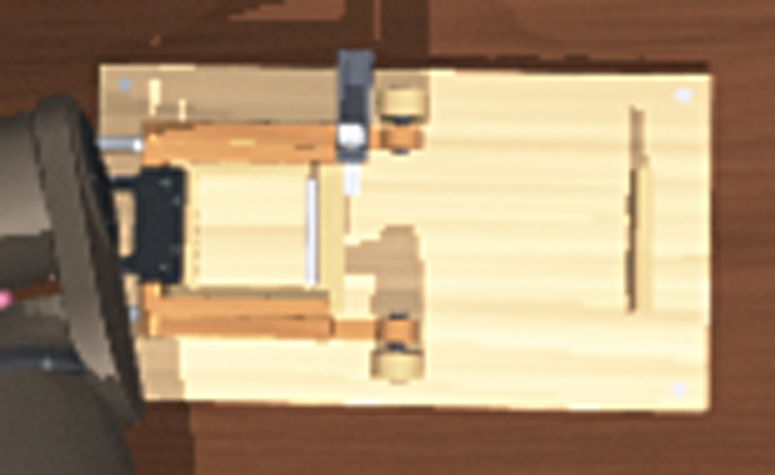

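The carrier slid only its play (pull column 305 to 312), and the bolt is still in at (352,190). Now I'll align and descend, pausing just above the bar.

Request:
servo_tool(steps="0 -6 0 0 0.005 0 40; 10 0 0 0 0 0 40; 15 0 0 0 0 0 40; 15 0 0 0 0 0 40; 15 0 0 0 0 0 40; 12 0 0 0 0 0 40; 5 0 0 0 0 0 40; 0 0 0 0 0 0 40")

```text
t: 12.7
eef_pos: [574.1, 205.5, 112.9]
tcp_rot: [-0.993, 1.567, 2.091]
ft_force: [0.4, 0.1, 0.9]
opening: 0.421
```

```bash
python3 - <<'E'
from h import *
from cell import read_camera
rep([0,215,74])
p,d=read_camera("scene")
a=cv2.resize(p[180:260,270:370],None,fx=7,fy=7,interpolation=cv2.INTER_CUBIC); cv2.imwrite("pics/scene10.png",a)
E
```

```text
t 12.7 pos [574.1 205.5 112.9] F [0.4 0.1 0.9] op 40.0
stand pos [  0.7 211.6] F stand [0.4 0.1] rotvec to go [-0.013  0.002  0.004]
tool axes in stand x,y,z (cols=tool x,y,z)
 [[-0.002 -0.013 -1.   ]
 [ 0.004 -1.     0.013]
 [-1.    -0.004  0.002]]
goal [573.6 208.9  74. ] world d [ -0.6   3.4 -38.9] tool d [38.9 -3.2  0.7]
```

View pics/scene10.png

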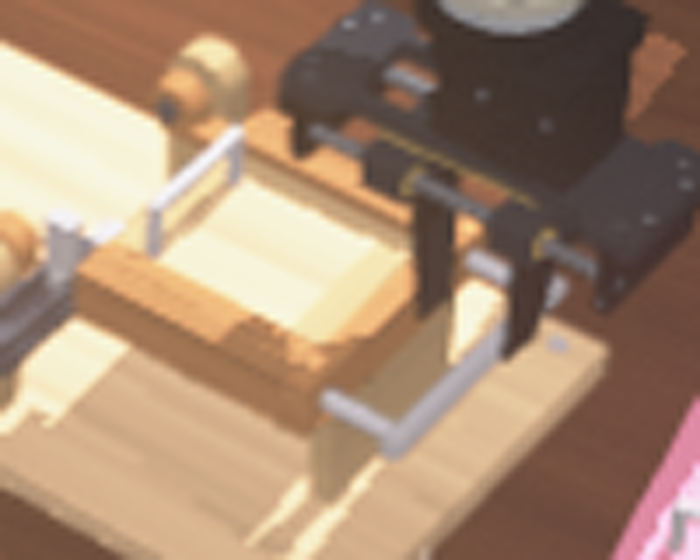

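Scene10: the finger tips at (430,310) and (518,350) straddle the bar (ends (395,445) and (565,290)) near its middle. I'll go down 39 mm and pinch.

Request:
servo_tool(steps="0 -3 0 0 0 0 40; 10 0 0 0 0 0 40; 12 0 0 0 0 0 40; 10 0 0 0 0 0 40; 5 0 0 0 0 0 40; 2 0 0 0 0 0 40; 0 0 0 0 0 0 20; 0 0 0 0 0 0 20")

```text
t: 13.55
eef_pos: [575.0, 209.2, 71.9]
tcp_rot: [-1.576, 1.567, 1.508]
ft_force: [-0.4, 0.3, -0.4]
opening: 0.304
```

```bash
python3 - <<'E'
from h import *
from cell import read_camera
rep([0,215,74])
p,d=read_camera("scene")
a=cv2.resize(p[180:260,270:370],None,fx=7,fy=7,interpolation=cv2.INTER_CUBIC); cv2.imwrite("pics/scene11.png",a)
E
```

```text
t 13.55 pos [575.  209.2  71.9] F [-0.4  0.3 -0.4] op 29.0
stand pos [  1.4 215.4] F stand [-0.4  0.3] rotvec to go [-0.012 -0.     0.004]
tool axes in stand x,y,z (cols=tool x,y,z)
 [[ 0.    -0.012 -1.   ]
 [ 0.004 -1.     0.012]
 [-1.    -0.004 -0.   ]]
goal [573.6 208.9  74. ] world d [-1.4 -0.3  2.1] tool d [-2.1  0.4  1.4]
```

View pics/scene11.png

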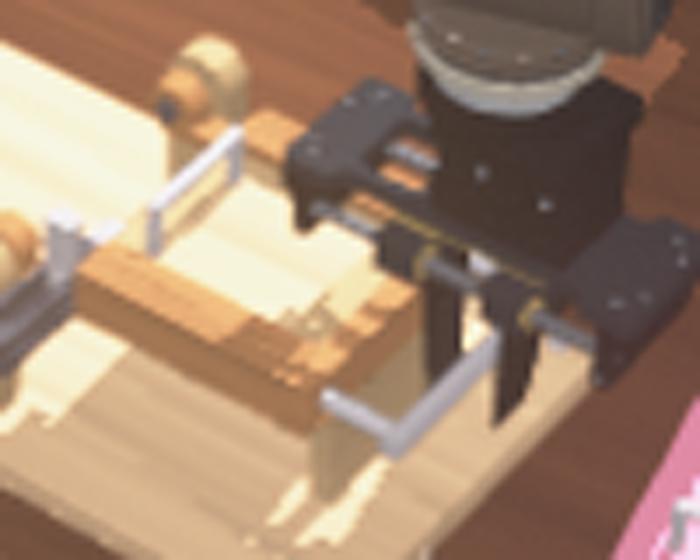

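Request:
servo_tool(steps="0 0 0 0 0 0 0; 0 0 0 0 0 0 0; 0 0 0 0 0 0 0; 0 0 0 0 0 0 0; 0 0 0 0 0 0 0; 0 0 0 0 0 0 0; 0 0 0 0 0 0 0; -4 0 0 0 0 0 0")

```text
t: 14.4
eef_pos: [575.1, 208.5, 76.0]
tcp_rot: [-1.691, 1.567, 1.393]
ft_force: [2.1, 0.5, -6.0]
opening: 0.119
```

```bash
python3 - <<'E'
from h import *
rep([0,215,74])
# arc rows plan
R=215
import math
for k in range(0,9): pass
E
```

```text
t 14.4 pos [575.1 208.5  76. ] F [ 2.1  0.5 -6. ] op 11.4
stand pos [  1.6 214.7] F stand [2.1 0.6] rotvec to go [-0.012 -0.     0.003]
tool axes in stand x,y,z (cols=tool x,y,z)
 [[ 0.    -0.012 -1.   ]
 [ 0.003 -1.     0.012]
 [-1.    -0.003 -0.   ]]
goal [573.6 208.9  74. ] world d [-1.6  0.3 -2. ] tool d [ 2.  -0.2  1.6]
```

```bash
cat > arc.py <<'E'
from h import *
import sys
s=rep(); d=float(sys.argv[1])
th=np.array([[np.cos(TH),np.sin(TH)],[-np.sin(TH),np.cos(TH)]])
y=(th@(s["eef_pos"][:2]-T0))[1]; z=s["eef_pos"][2]-72
a=np.arctan2(z,y); print("theta",a.round(3),"r",np.hypot(y,z).round(1))
for k in range(8):
    b=a+d; Y,Z=215*np.cos(b),215*np.sin(b); print("b %.2f tool x %.1f y %.1f"%(b,-(Z-z),-(Y-y))); a,y,z=b,Y,Z
E
python3 arc.py 0.08
```

```text
t 14.4 pos [575.1 208.5  76. ] F [ 2.1  0.5 -6. ] op 11.4
stand pos [  1.6 214.7] F stand [2.1 0.6] rotvec to go [-0.012 -0.     0.003]
tool axes in stand x,y,z (cols=tool x,y,z)
 [[ 0.    -0.012 -1.   ]
 [ 0.003 -1.     0.012]
 [-1.    -0.003 -0.   ]]
theta 0.019 r 214.8
b 0.10 tool x -17.2 y 0.8
b 0.18 tool x -17.0 y 2.4
b 0.26 tool x -16.8 y 3.7
b 0.34 tool x -16.4 y 5.1
b 0.42 tool x -16.0 y 6.4
b 0.50 tool x -15.4 y 7.6
b 0.58 tool x -14.8 y 8.8
b 0.66 tool x -14.0 y 10.0
```

Request:
servo_tool(steps="-10 0 0 0 0 0 0; -14 2 0 0 0 0 0; -16 3 0 0 0 0 0; -16 4.5 0 0 0 0 0; -16 6 0 0 0 0 0; -15.5 7 0 0 0 0 0; -15 8 0 0 0 0 0; -14 9 0 0 0 0 0")

```text
t: 15.2
eef_pos: [573.0, 168.6, 200.8]
tcp_rot: [-2.094, 1.564, 0.991]
ft_force: [6.3, -7.0, -12.0]
opening: 0.118
```

```bash
python3 arc.py 0.08
```

```text
t 15.2 pos [573.  168.6 200.8] F [  6.3  -7.  -12. ] op 11.2
stand pos [  1.3 174.7] F stand [ 6.6 -6.7] rotvec to go [-0.011 -0.003  0.005]
tool axes in stand x,y,z (cols=tool x,y,z)
 [[ 0.003 -0.011 -1.   ]
 [ 0.005 -1.     0.011]
 [-1.    -0.005 -0.003]]
theta 0.635 r 217.1
b 0.72 tool x -12.2 y 12.4
b 0.80 tool x -12.5 y 11.8
b 0.88 tool x -11.5 y 12.8
b 0.96 tool x -10.5 y 13.6
b 1.04 tool x -9.4 y 14.4
b 1.12 tool x -8.2 y 15.1
b 1.20 tool x -6.9 y 15.7
b 1.28 tool x -5.7 y 16.2
```

Request:
servo_tool(steps="-12.5 11 -0.5 0 0 0 0; -12 12 -0.5 0 0 0 0; -11.5 12.8 -0.5 0 0 0 0; -10.5 13.6 -0.5 0 0 0 0; -9.4 14.4 -0.5 0 0 0 0; -8.2 15 -0.5 0 0 0 0; -7 15.7 0 0 0 0 0; -5.5 16 0 0 0 0 0")

```text
t: 16.0
eef_pos: [567.4, 52.3, 286.6]
tcp_rot: [-1.998, 1.558, 1.088]
ft_force: [3.1, 2.4, -6.4]
opening: 0.118
```

```bash
python3 arc.py 0.07
```

```text
t 16.0 pos [567.4  52.3 286.6] F [ 3.1  2.4 -6.4] op 11.2
stand pos [ 1.  58.3] F stand [3.  2.6] rotvec to go [-0.01  -0.005  0.011]
tool axes in stand x,y,z (cols=tool x,y,z)
 [[ 0.005 -0.01  -1.   ]
 [ 0.011 -1.     0.01 ]
 [-1.    -0.011 -0.005]]
theta 1.305 r 222.3
b 1.38 tool x 3.7 y 16.6
b 1.45 tool x -2.4 y 14.9
b 1.52 tool x -1.4 y 15.0
b 1.59 tool x -0.3 y 15.0
b 1.66 tool x 0.7 y 15.0
b 1.73 tool x 1.8 y 14.9
b 1.80 tool x 2.8 y 14.8
b 1.87 tool x 3.9 y 14.5
```

```bash
python3 - <<'E'
from h import *
from cell import read_camera
p,d=read_camera("scene")
a=cv2.resize(p[120:240,220:340],None,fx=5,fy=5,interpolation=cv2.INTER_CUBIC); cv2.imwrite("pics/scene12.png",a)
E
```

```text
(no output)
```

View pics/scene12.png

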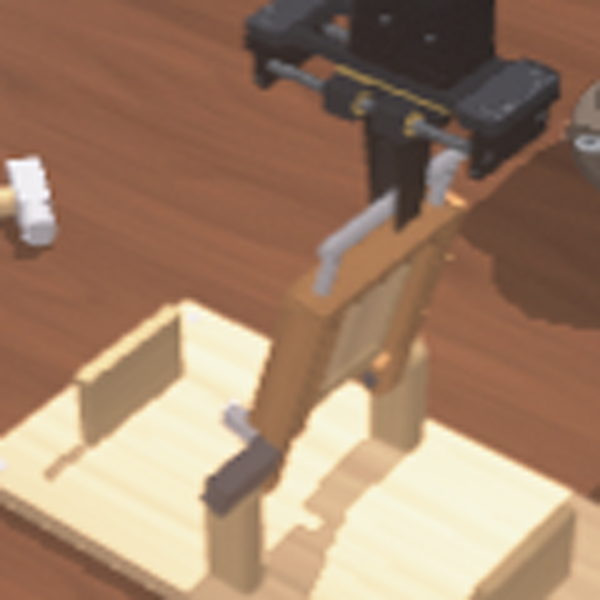

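Scene12: the frame is near upright, the bar is pinched at crop (395,205), and the bolt and carrier are still in. I'll carry on over the top, easing down 4 mm.

Request:
servo_tool(steps="0 15 0 0 0 0 0; 0 15 0 0 0 0 0; 0 15 0 0 0 0 0; 0.5 15 0 0 0 0 0; 1.5 15 0 0 0 0 0; 2.5 14.5 0 0 0 0 0; 3 14 0 0 0 0 0; 4 14 0 0 0 0 0")

```text
t: 16.85
eef_pos: [560.6, -74.8, 282.0]
tcp_rot: [-2.521, 1.552, 0.562]
ft_force: [1.5, 1.1, -1.0]
opening: 0.116
```

```bash
python3 arc.py 0.07
```

```text
t 16.85 pos [560.6 -74.8 282. ] F [ 1.5  1.1 -1. ] op 11.0
stand pos [  0.1 -69. ] F stand [1.5 1.2] rotvec to go [-0.012 -0.016  0.011]
tool axes in stand x,y,z (cols=tool x,y,z)
 [[ 0.016 -0.012 -1.   ]
 [ 0.011 -1.     0.012]
 [-1.    -0.011 -0.015]]
theta 1.888 r 221.0
b 1.96 tool x 10.9 y 12.2
b 2.03 tool x 6.2 y 13.7
b 2.10 tool x 7.1 y 13.3
b 2.17 tool x 8.0 y 12.7
b 2.24 tool x 8.9 y 12.1
b 2.31 tool x 9.7 y 11.5
b 2.38 tool x 10.5 y 10.8
b 2.45 tool x 11.2 y 10.0
```

Request:
servo_tool(steps="6 13 0 0 -0.01 0 0; 6.5 13 0 0 0 0 0; 7.3 12.8 0 0 0 0 0; 8 12.5 0 0 0 0 0; 9 12 0 0 0 0 0; 10 11.5 0 0 0 0 0; 10.5 10.8 0 0 0 0 0; 11 10 0 0 0 0 0")

```text
t: 17.65
eef_pos: [554.3, -179.5, 205.1]
tcp_rot: [-1.759, 1.56, 1.323]
ft_force: [6.4, 6.6, -6.4]
opening: 0.117
```

```bash
python3 arc.py 0.06
```

```text
t 17.65 pos [ 554.3 -179.5  205.1] F [ 6.4  6.6 -6.4] op 11.1
stand pos [  -1.4 -173.9] F stand [6.1 6.8] rotvec to go [-0.013 -0.002  0.011]
tool axes in stand x,y,z (cols=tool x,y,z)
 [[ 0.002 -0.013 -1.   ]
 [ 0.011 -1.     0.013]
 [-1.    -0.011 -0.002]]
theta 2.488 r 219.0
b 2.55 tool x 12.9 y 4.4
b 2.61 tool x 10.9 y 6.9
b 2.67 tool x 11.3 y 6.2
b 2.73 tool x 11.7 y 5.5
b 2.79 tool x 12.0 y 4.8
b 2.85 tool x 12.2 y 4.1
b 2.91 tool x 12.5 y 3.4
b 2.97 tool x 12.6 y 2.6
```

Request:
servo_tool(steps="10 6 0 0 0 0 0; 10.5 6.5 -0.5 0 0 0 0; 11 6 -0.5 0 0 0 0; 11 5.5 -0.5 0 0 0 0; 11 4.5 -0.5 0 0 0 0; 11 4 0 0 0 0 0; 11 3 0 0 0 0 0; 11 2.5 0 0 0 0 0")

```text
t: 18.45
eef_pos: [552.1, -218.9, 108.6]
tcp_rot: [-1.308, 1.557, 1.775]
ft_force: [0.8, 7.6, -3.3]
opening: 0.118
```

```bash
python3 arc.py 0.03
```

```text
t 18.45 pos [ 552.1 -218.9  108.6] F [ 0.8  7.6 -3.3] op 11.2
stand pos [  -1.8 -213.3] F stand [0.4 7.6] rotvec to go [-0.013  0.004  0.014]
tool axes in stand x,y,z (cols=tool x,y,z)
 [[-0.003 -0.013 -1.   ]
 [ 0.014 -1.     0.013]
 [-1.    -0.014  0.004]]
theta 2.972 r 216.5
b 3.00 tool x 6.6 y -0.4
b 3.03 tool x 6.4 y 0.8
b 3.06 tool x 6.4 y 0.6
b 3.09 tool x 6.4 y 0.4
b 3.12 tool x 6.4 y 0.2
b 3.15 tool x 6.4 y 0.0
b 3.18 tool x 6.4 y -0.2
b 3.21 tool x 6.4 y -0.4
```

Request:
servo_tool(steps="6 0 0 0 0 0 0; 6 0 0 0 0 0 0; 5 0 0 0 0 0 0; 4 0 0 0 0 0 0; 3 0 0 0 0 0 0; 3 0 0 0 0 0 0; 2 0 0 0 0 0 0; 2 0 0 0 0 0 0")

```text
t: 19.25
eef_pos: [552.6, -220.8, 80.1]
tcp_rot: [-1.557, 1.562, 1.528]
ft_force: [-9.6, 1.2, 18.8]
opening: 0.117
```

```bash
python3 arc.py 0.02; python3 - <<'E'
from h import *
from cell import read_camera
p,d=read_camera("scene")
a=cv2.resize(p[140:260,180:340],None,fx=5,fy=5,interpolation=cv2.INTER_CUBIC); cv2.imwrite("pics/scene13.png",a)
E
```

```text
t 19.25 pos [ 552.6 -220.8   80.1] F [-9.6  1.2 18.8] op 11.1
stand pos [  -1.2 -215.2] F stand [-9.7  0.8] rotvec to go [-0.011  0.     0.008]
tool axes in stand x,y,z (cols=tool x,y,z)
 [[-0.    -0.011 -1.   ]
 [ 0.008 -1.     0.011]
 [-1.    -0.008  0.   ]]
theta 3.104 r 215.4
b 3.12 tool x 4.3 y -0.3
b 3.14 tool x 4.3 y 0.0
b 3.16 tool x 4.3 y -0.1
b 3.18 tool x 4.3 y -0.1
b 3.20 tool x 4.3 y -0.2
b 3.22 tool x 4.3 y -0.3
b 3.24 tool x 4.3 y -0.4
b 3.26 tool x 4.3 y -0.5
```

View pics/scene13.png

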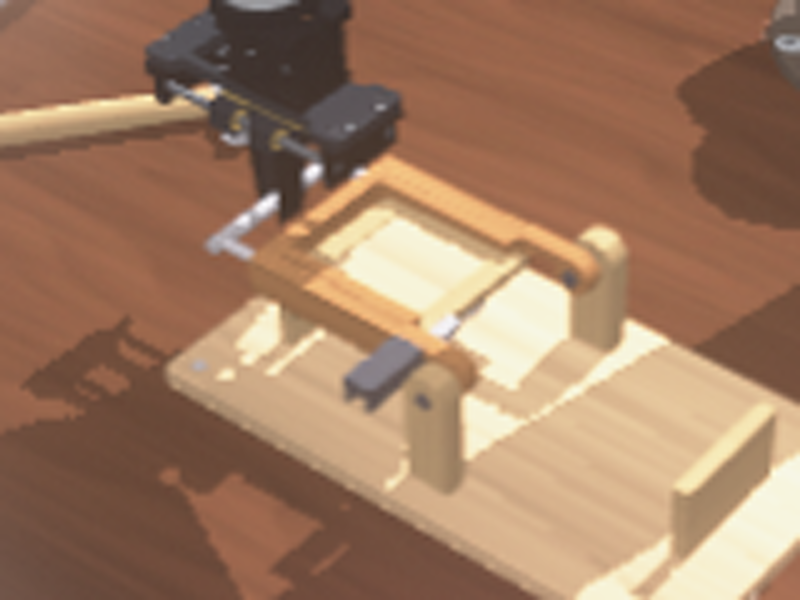

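Scene13: the frame is level over the -y rest, upside down, with the bolt (450,325) still across the carrier. The 19 N up-force says it is resting. I'll settle, then open.

Request:
servo_tool(steps="1 0 0 0 0 0 0; 0 0 0 0 0 0 0; 0 0 0 0 0 0 18; 0 0 0 0 0 0 30; 0 0 0 0 0 0 40; 0 0 0 0 0 0 40; 0 0 0 0 0 0 40; 0 0 0 0 0 0 40")

```text
t: 20.1
eef_pos: [554.5, -220.8, 81.5]
tcp_rot: [-2.301, 1.562, 0.783]
ft_force: [1.1, 0.0, -1.1]
opening: 0.416
```

Request:
servo_tool(steps="-8 0 0 0 0 0 40; -12 0 0 0 0 0 40; -20 0 0 0 0 0 40; -25 0 0 0 0 0 40; -25 0 0 0 0 0 40; -30 0 0 0 0 0 40; -20 0 0 0 0 0 40; 0 0 0 0 0 0 40")

```text
t: 20.9
eef_pos: [553.5, -221.7, 233.4]
tcp_rot: [-2.612, 1.561, 0.473]
ft_force: [-0.7, -0.0, 0.8]
opening: 0.423
```

Request:
servo_tool(steps="0 35 0 0 0 0 40; 0 40 0 0 0 0 40; 0 40 0 0 0 0 40; 0 40 0 0 0 0 40; 0 40 0 0 0 0 40; 0 40 0 0 0 0 40; 0 20 0 0 0 0 40; 0 0 0 0 0 0 40")

```text
t: 21.7
eef_pos: [536.7, -483.8, 229.6]
tcp_rot: [-2.343, 1.561, 0.744]
ft_force: [-0.2, 0.6, -0.2]
opening: 0.422
```

```bash
python3 - <<'E'
from h import *
from cell import read_camera
rep()
p,d=read_camera("scene"); cv2.imwrite("pics/sceneF.png",p)
a=cv2.resize(p[150:270,200:360],None,fx=5,fy=5,interpolation=cv2.INTER_CUBIC); cv2.imwrite("pics/scene14.png",a)
p,d=read_camera("top"); cv2.imwrite("pics/topF.png",p)
a=cv2.resize(p[180:275,205:360],None,fx=5,fy=5,interpolation=cv2.INTER_CUBIC); cv2.imwrite("pics/top14.png",a)
E
```

```text
t 21.7 pos [ 536.7 -483.8  229.6] F [-0.2  0.6 -0.2] op 40.1
stand pos [  -5.  -478.7] F stand [-0.2  0.6] rotvec to go [-0.008 -0.007  0.007]
tool axes in stand x,y,z (cols=tool x,y,z)
 [[ 0.007 -0.008 -1.   ]
 [ 0.007 -1.     0.009]
 [-1.    -0.007 -0.007]]
```

View pics/scene14.png

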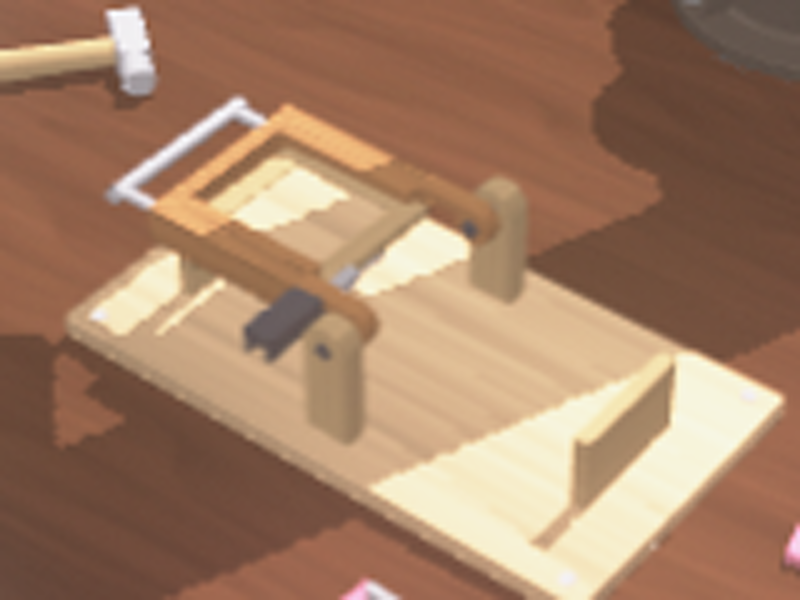

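View pics/top14.png

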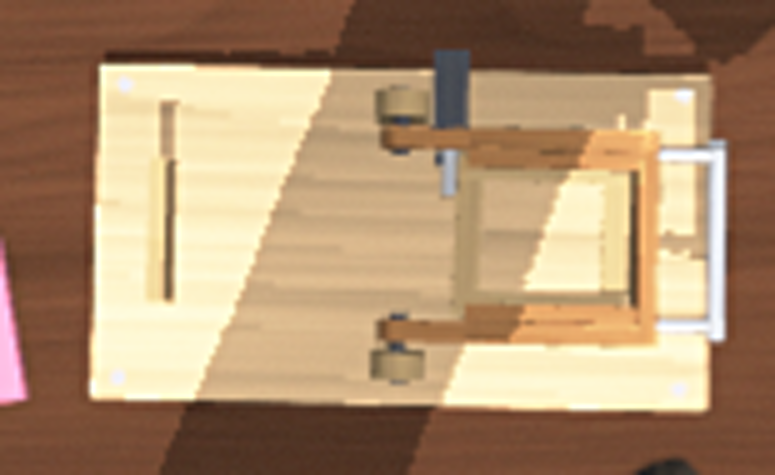

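View pics/topF.png

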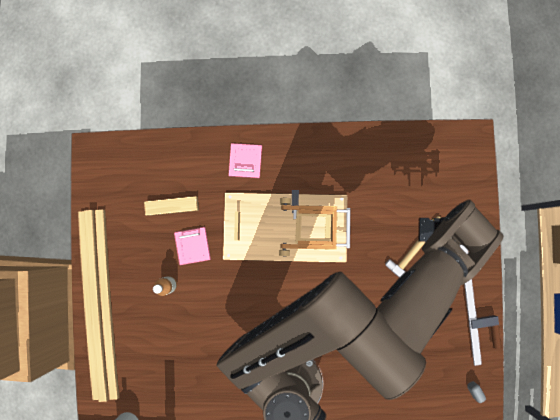

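The carrier lies upside down and the bolt still crosses it (tip at crop (448,197)). Last, I'll check the bar's level, the bolt tip, and that the bystanders haven't moved.

```bash
python3 - <<'E'
from h import *
th=np.array([[np.cos(TH),np.sin(TH)],[-np.sin(TH),np.cos(TH)]])
f=lambda l:[((u+.5)/5-.5+205,(v+.5)/5-.5+180) for u,v in l]
for z,l in((98,[(717,145),(717,337)]),(93-5,[(448,197)])):
    print(z,((ray("top",f(l),z)[:,:2]-T0)@th.T).round(1))
for n in("scene","top"):
    a=cv2.imread(f"pics/{n}0.png").astype(int);b=cv2.imread(f"pics/{n}F.png").astype(int)
E
```

```text
98 [[  64.7 -214. ]
 [ -65.4 -215.5]]
88 [[ 26.8 -32. ]]
```

View pics/sceneF.png

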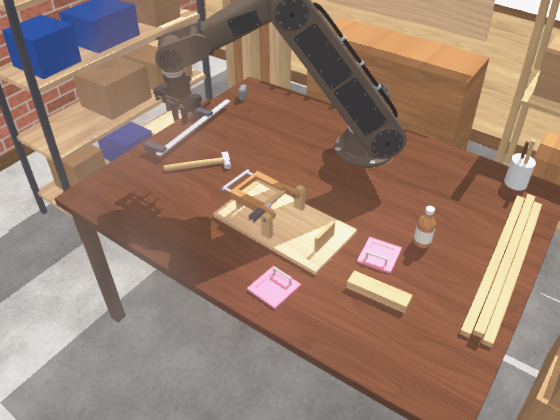

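Mallet (195,163), clamp, glue, offcut and decoys are all where they started. The bar is at y = -215 mm and the bolt tip is at 26.8 mm, against 26.4 mm when pushed home. I'm handing the job in.

```bash
python3 -c "
from cell import order
print(order.job_done())"
```

```text
the job is handed in; nothing more can be done
None
```

The job is done and handed in at about 22 s on the robot's clock; no verdict was reported.

- **Bolt:** I pushed it to its stop. The push met about 13 N there, and the tab measured 39.6 mm of travel out of 40.
- **Tug:** I pulled the carrier's pull towards the hinge at about 12–14 N for 0.8 s, measured. The carrier moved only about its 4 mm of play and then held.
- **Turn-over:** I turned the frame over by its grab bar at about 0.8 rad/s, slowing to about 0.1–0.3 rad/s for the last part. I let go only once it was resting, with the rest pushing back at about 19 N.

**Last checks:**
- The frame lies level on the other rest, with the grab bar at y ≈ -215 mm.
- The carrier is upside down with the bolt still across it; the tip is at x ≈ 27 mm, the same as when it was pushed home.
- By eye, the other things on the bench have not moved, and the gripper is clear of everything.

**What disagreed:**
- The scene camera read about 6 mm off from the top camera, so I relied on the top view and on contact.
- The bar slipped about 6 mm along the finger pads during the turn, but the grip held.

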